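Clip the bat-edge gauge onto its snap hook

TASK

Lift the fork-shaped gap gauge out of its slotted wooden block by its wooden grip, push one leg of its eye against the snap hook's sprung gate until it passes inside, and slide it along behind the nose so that the gate snaps shut behind it. Pause without pulling, then, still holding it, give it a gentle, steady tug of about 8 N straight back against the inside of the nose to feel that it is caught; then let it hang from the nose bar, still, with the gate shut. Open the gate only with the gauge, never press on the hook with the gripper, put never more than about 15 N on the hook and leave the tape, glue bottle and mallet where they are.

Things in the scene. Friction and masses are not known exactly. Their poses are not given: they have to be found in the camera images.
- gauge_grip (a point): centre of the loose gauge's wooden grip: 52 mm long (gauge x), 14 thick (y), 32 tall (z up). Gauge: 0.2 kg, 147 mm tall, lowest edge 131 mm below here, symmetric in x and y. It starts standing in the block's slot, leaning up to a few degrees about x. Pinch the grip across y in its upper half, so the fingertips do not reach below it into the eye.
- gauge_eye (a point): centre of the gauge's eye, 38.5 mm below gauge_grip: a window 32 mm wide (x), 45 tall, between the grip above, two upright round steel legs (8 mm diameter, centrelines x = +20 and -20 mm) and the blade below. Blade: fork-shaped aluminium plate 88 mm long (x), 5 thick, 70 tall, with a 40 mm gap cut up from below.
- rack: fixed wooden block 130 x 80 x 45 mm (x, y, z), origin at the centre of its underside; a slot along its x, 92 x 6.6 mm and 35 mm deep, open at the top, holds the lowest 35 mm of the blade. Lift the gauge 40 mm or more straight up to clear it.
- hook: steel snap hook on a fixed blue bracket (this frame, origin on the bench): a level loop of 8 mm round bar 150 mm up. In its axes (mm), nominally: gate and nose on x = 0, facing -x; nose from its free tip y = -11 to a bend at y = -42; spine x = 36; post y = 72 to 96, 162 high; foot y = 49 to 119. The loop is clamped in a cross slot, so it really sits anywhere up to 6 mm off along x: feel for it.
- hook_seat (a point): fixed point at the nose bar's nominal centre, hook axes x = 0, y = -28, z = 150 mm (real bar up to 6 mm off in x); the grip's underside hangs on it. Inside, a leg's centre has 8 to 28 mm from the bar's centreline as free room. Tug towards hook -x: the leg meets the nose stiffly (3 N per mm or more). Hold 6 to 12 N for 0.4 s; the hook must never see 16 N.
- gate_middle (a point): fixed point, nominal centre of the shut gate: hook axes x = 0, y = 2, z = 150 mm (real x up to 6 mm off). Push a leg in here along hook +x, eye centre at this height: it meets the gate 7.5 mm before the bar line, 3 N starts the gate, about 6 N has the leg 13 mm past the line. Kept 10 to 26 mm past and slid to -y, the leg leaves the gate's tip at y = -16 and the gate snaps shut.
- gate (a joint): angle of the gate, a 7 mm round bar hinged at hook y = 30 mm with its tip at y = -10.5: 0 rad shut, grows as it swings inwards (hook +x) to 0.8; a spring shuts it and it cannot swing outwards
- tape: bystander: loose roll of masking tape lying flat, 100 mm across, 25 mm high; origin at the centre of its underside
- glue: bystander: white glue bottle, 52 mm across, 130 mm tall, origin at the centre of its underside
- mallet: bystander: small wooden mallet lying on the bench, handle about along its x
Not all that is in view belongs to the job. Leave any pink look-alike of the part that bears gauge_grip alone.

How it is judged:
On the way, in this order (a step that is already met when the one before it is completed fails the run):
1. the gauge has pushed the gate open (value of joint gate above 0.3 rad and contact force between gauge and hook above 1 N), for 0.05 s.
2. the nose bar runs through the eye and the gate has snapped shut, the gauge held and not pulling (under 4 N) (value of joint gate below 0.08 rad and x of gauge_eye in the frame of hook between -0.02 and 0.022 m and y of gauge_eye in the frame of hook between -0.05 and -0.012 m and z of gauge_eye in the frame of hook between 0.12 and 0.175 m and contact force between the fingers and gauge above 2 N and contact force between gauge and hook below 4 N), for 0.1 s.
3. held by the gripper, the gauge is tugged back against the inside of the nose with over 5 N, the gate shut (value of joint gate below 0.08 rad and x of gauge_eye in the frame of hook between -0.02 and 0.022 m and y of gauge_eye in the frame of hook between -0.05 and -0.012 m and z of gauge_eye in the frame of hook between 0.12 and 0.175 m and contact force between the fingers and gauge above 2 N and contact force between gauge and hook above 5 N), for 0.2 s.
At the end, for the whole second after the job is handed in: The gauge hangs at rest from the nose bar: the bar runs through its eye (eye centre between 20 mm before and 22 mm behind the nominal gate line, 12 to 50 mm towards the nose end, 8 to 30 mm below the bar), the gate is shut (under 0.08 rad) and the gripper has let go (value of joint gate below 0.08 rad and x of gauge_eye in the frame of hook between -0.02 and 0.022 m and y of gauge_eye in the frame of hook between -0.05 and -0.012 m and z of gauge_eye in the frame of hook between 0.12 and 0.175 m and z of gauge_eye in the frame of hook below 0.142 m and linear speed of gauge below 0.05 m/s and angular speed of gauge below 0.5 rad/s and contact force between gauge and hook above 0.5 N); the robot touches nothing.
It fails at once if the gauge loads the hook with over 16 N (contact force between gauge and hook above 16 N).
It fails at once if the gripper presses on the hook (contact force between any of the fingers, the arm and hook above 4 N).
It fails at once if a bystander is moved by more than 30 mm (distance of any of tape, glue, mallet from where it was at the start of the episode above 0.03 m).
It also fails if it takes over 64 s, if anything falls off the work surface, if the arm or the gripper's body presses on something with over 40 N, if the wrist force passes 120 N, or if a joint passes its speed limit or range.

ROBOT

A 6-joint arm with a two-finger parallel gripper is mounted at the origin on the work surface. World frame = base frame: x ahead of the robot, y to its left, z up, the work surface at z = 0. Lengths are in m, angles in rad, forces in N, time in s.
With the tool pointing down it reaches from about 0.25 to 0.725 m from the base axis. Payload 4 kg.
Tool frame: the origin (TCP) lies on the centre line of the jaws, within the pads' length; the fingertips stand 14 mm ahead of it and the grasp point (between the pads) lies 5 mm behind it; z points along the fingers, x is the direction in which the jaws open and shut, and the axes are right-handed (so a half turn about z gives the same grasp; the last joint's range is limited). The gripper opens to 85 mm and grips with 20 to 120 N. Pads are 22 mm wide; open, the fingers measure 114 mm over their backs; the gripper's body (76 mm by 85 mm) begins 54 mm behind the grasp point. The pads swing forward as they close: fully open they stand 13 mm farther back than shut.
Start: joints at [-1.245, 0.241, 0.005, 1.335, 0, 1.571], TCP at [0.16, -0.474, 0.245] pointing down, gripper open.
Joint ranges: [-2.72, 2.72], [-1.05, 1.87], [-1.09, 1.28], [-1.99, 2.15], [-1.42, 1.44], [-3.14, 3.14]. Speed limits (rad/s): [2.79, 2.79, 3.14, 3.14, 3.14, 3.14].

INTERFACE

Orientations are given as a unit quaternion [x, y, z, w].
In Python, from workcell import bot gives the robot as it stands.
- The arm moves only by the tool play_rows, never from a script. Its argument "motion" is a list of rows, each an object with "fingers": the closure, from -1 (fully open) to 1 (shut), so that 0 is half open; "translation": the shift along the tool's x, y, z in cm, a list of three; "roll": the turn about the tool's z in degrees. A call has 1 to 20 rows; each row is the pose to reach, as a shift and turn from the pose commanded when the call began, along the tool's axes at that moment; what a row does not reach only later rows make up. A row lasts 1/12 s, in which the tool goes at most 41.7 mm and 7.16 degrees, less where a joint would pass 70% of its speed; a pose out of reach is approached as far as the arm can. A call with a gripper value outside its range is refused whole. The fingers move at their own pace and stop on an object; the grip force is fixed at half the most. Time passes only in rows, so rows that repeat a pose let the fingers close. It gives the time, the measured TCP pose, the force and the opening at its end, in the units of the state.
- bot.get_obs(): the state, without advancing time (a new reading comes with each control period).
- bot.camera(name): name is "scene" or "top"; returns a dict with "pixels" (420x560x3 uint8, red, green, blue), "intrinsics" (3x3 intrinsics, pixels), "k1" (the pictures are not rectified: a ray, as slopes to the right and down, at radius r is drawn at 1 + k1 r^2 times it, then the intrinsics apply), "world_to_cam" (4x4, takes a point from world to camera coordinates). Camera axes: x right, y down, z forward; pixel columns grow to the right and rows downward; lengths in m; the calibration is good to about 2 mm. A picture is of the moment at which its call begins. There is no depth.
- bot.job_done(): hands the job in, once; it reports no verdict.
The state is a dict: "clock": time; "joint_pos": joint angles; "joint_vel": joint speeds; "tau": joint torques, N m; "eef_pos": TCP position; "tool_rot": TCP orientation; "ft_force": force on the tool from outside, world axes, zero at the start; "ft_torque": the same for the moment, N m; "grip_width": finger opening in m.
Only numpy, scipy, OpenCV 4.12 (cv2) and the standard library are available. Lean on these libraries where they do the work, as an engineer would, in place of code of your own. Each camera call takes 0.05 s, during which the arm holds its last target. There are 200 camera calls.

## Working session

There is one attempt and no reset: what is moved stays moved. The work goes in short steps, Python scripts to look and compute and a tool call to move; the robot and the scene stay as the last step left them, time stands still between calls to the robot, and variables do not carry over. Pictures are saved under pics/ and viewed, about 8 in all and at most 12, crops included, and the job is handed in when it is done.

Besides the shell and the picture viewer there is one more tool, called as name(argument=value, ...) on one line, values as JSON. play_rows: Moves the arm, as the interface text tells. Its arguments: {"type":"object","properties":{"motion":{"type":"array","items":{"type":"object","properties":{"fingers":{"type":"number"},"translation":{"type":"array","items":{"type":"number"}},"roll":{"type":"number"}}}}},"required":["motion"]}

```bash
mkdir -p pics; cat > h.py <<'E'
from workcell import bot
import numpy as np, cv2
def cam(n):
    c=bot.camera(n); return c
def rays(c,uv):
    K=np.array(c["intrinsics"]);M=np.array(c["world_to_cam"])
    uv=np.atleast_2d(np.array(uv,float))
    d=np.c_[(uv[:,0]-K[0,2])/K[0,0],(uv[:,1]-K[1,2])/K[1,1]]
    s=d.copy()
    for _ in range(20): s=d/(1+c["k1"]*(s**2).sum(1,keepdims=True))
    R=M[:3,:3]; o=-R.T@M[:3,3]
    return o,np.c_[s,np.ones(len(s))]@R
def onz(c,uv,z):
    o,d=rays(c,uv); return o+d*((z-o[2])/d[:,2])[:,None]
def proj(c,P):
    K=np.array(c["intrinsics"]);M=np.array(c["world_to_cam"]);P=np.atleast_2d(P)
    q=P@M[:3,:3].T+M[:3,3]; s=q[:,:2]/q[:,2:]; s=s*(1+c["k1"]*(s**2).sum(1,keepdims=True))
    return s*[K[0,0],K[1,1]]+[K[0,2],K[1,2]]
def tri(c1,u1,c2,u2):
    o1,d1=rays(c1,u1);o2,d2=rays(c2,u2);d1=d1[0];d2=d2[0]
    t=np.linalg.lstsq(np.c_[d1,-d2],o2-o1,rcond=None)[0]
    a=o1+d1*t[0];b=o2+d2*t[1]; return (a+b)/2,np.linalg.norm(a-b)
def save(c,f,crop=None,s=1):
    im=cv2.cvtColor(c["pixels"],cv2.COLOR_RGB2BGR)
    if crop: x0,y0,x1,y1=crop; im=im[y0:y1,x0:x1]
    cv2.imwrite("pics/"+f,cv2.resize(im,None,fx=s,fy=s,interpolation=cv2.INTER_CUBIC))
E
python3 - <<'E'
from h import *
for n in("scene","top"):
    c=cam(n);save(c,n+"0.png",None,1.42);M=np.array(c["world_to_cam"]);print(n,np.round(-M[:3,:3].T@M[:3,3],3),c["k1"]); np.save(n+"0.npy",c,allow_pickle=True)
o=bot.get_obs();print(o)
E
```

```text
scene [0.924 0.534 0.711] -0.15186047752464804
top [ 0.476 -0.026  0.897] -0.09998241689382698
{'clock': 0.1, 'joint_pos': array([-1.24498227e+00,  2.41319431e-01,  3.87721578e-03,  1.33520142e+00,
        7.26170467e-05,  1.57080025e+00]), 'joint_vel': array([-6.03086385e-05, -2.29107664e-03,  2.27196712e-03, -2.05247841e-03,
       -4.39218050e-04, -1.33619981e-03]), 'tau': array([-6.67947152e-04, -3.73137975e+01,  2.53010416e+01,  1.08653057e-02,
       -6.94023629e-05, -2.12405308e-05]), 'eef_pos': array([ 0.15988991, -0.47318513,  0.24451802]), 'tool_rot': array([ 8.12426984e-01, -5.83062210e-01, -7.29235624e-04, -5.68044366e-04]), 'ft_force': array([-0.21075464, -0.01868936,  0.8004162 ]), 'ft_torque': array([ 0.06662426, -0.01460977, -0.03716542]), 'grip_width': 0.08555073566079056}
```

View pics/scene0.png

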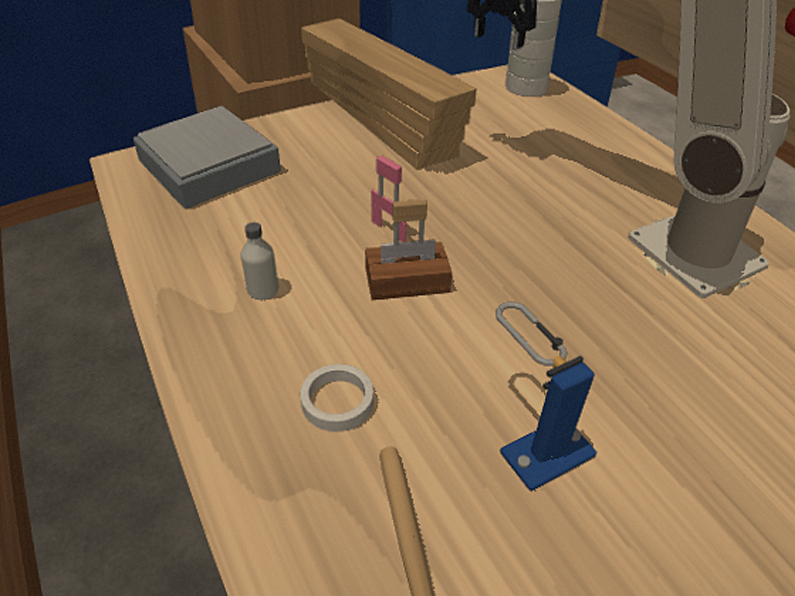

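View pics/top0.png

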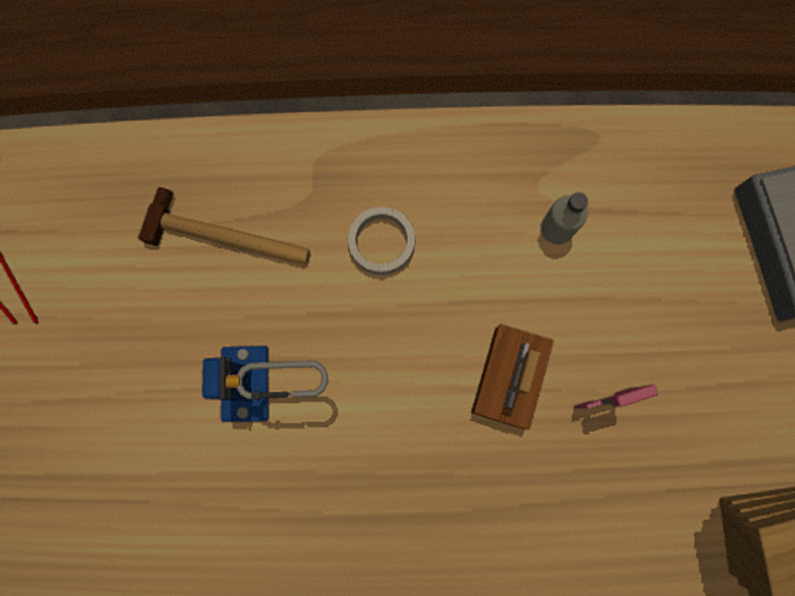

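The scene view shows the tan-gripped gauge in the rack at about (408,225), the hook at (530,330) and the pink decoy at (388,180). In the top view the rack is at (513,377) and the hook at (285,380), with its gate side facing the robot.

```bash
python3 - <<'E'
from h import *
t=np.load("top0.npy",allow_pickle=True).item();s=np.load("scene0.npy",allow_pickle=True).item()
def cr(c,x0,y0,x1,y1,w,h): return cv2.resize(cv2.cvtColor(c["pixels"],4)[y0:y1,x0:x1],(w,h),interpolation=cv2.INTER_CUBIC)
a=np.zeros((600,800,3),np.uint8)
a[:300,:400]=cr(t,135,235,235,310,400,300)   # x4
a[:300,400:]=cr(t,320,220,420,295+15-15,400,300)
a[300:,:400]=cr(s,245,130,345,205,400,300)
a[300:,400:]=cr(s,335,205,435,280,400,300)
cv2.imwrite("pics/m1.png",a)
hsv=cv2.cvtColor(t["pixels"],cv2.COLOR_RGB2HSV)
b=((hsv[...,0]>100)&(hsv[...,0]<130)&(hsv[...,1]>130)&(hsv[...,2]>40)).astype(np.uint8); b[:200]=0;b[320:]=0
n,l,st,ce=cv2.connectedComponentsWithStats(b);print(st[1:][st[1:,4]>30])
r=np.array([[0,0]])
print(np.array(proj(t,[[0.4,0,0.15],[0.5,0,0.15],[0.4,0.1,.15]])))
E
```

```text
[[156 244  32  13 266]
 [143 253  12  27 318]
 [176 260  12  16 184]
 [156 280  32  17 410]]
[[274.40675913 334.19897285]
 [273.24407171 274.58226505]
 [215.33138457 335.10831224]]
```

View pics/m1.png

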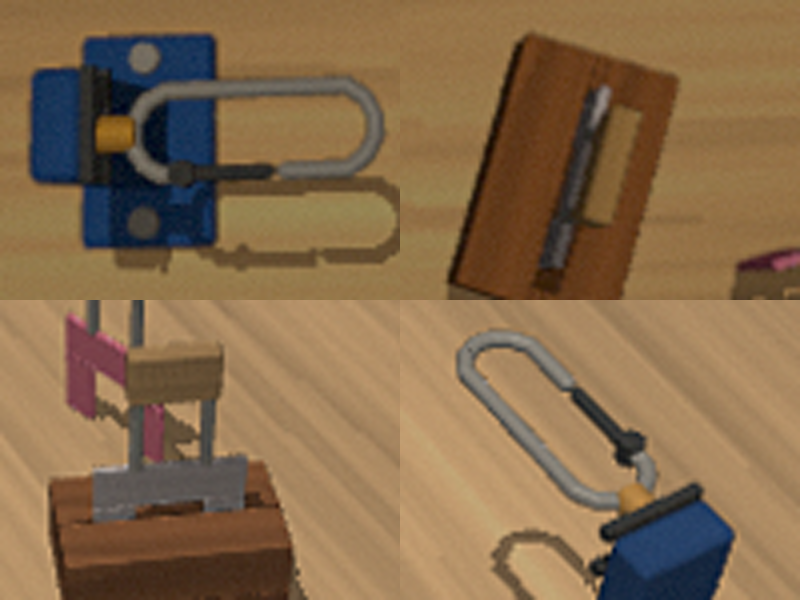

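The montage shows the gate line in the top view at crop (180..270,172) and the nose at (325,172). The spine lies at y≈87 and the grip top has corners (612,105),(642,112),(612,228),(582,220).

```bash
python3 - <<'E'
from h import *
t=np.load("top0.npy",allow_pickle=True).item();s=np.load("scene0.npy",allow_pickle=True).item()
TL=lambda p:np.array(p,float)/4+[135-.4,235-.4]
TR=lambda p:(np.array(p,float)-[400,0])/4+[320-.4,220-.4]
BL=lambda p:(np.array(p,float)-[0,300])/4+[245-.4,130-.4]
BR=lambda p:(np.array(p,float)-[400,300])/4+[335-.4,205-.4]
r=lambda x:np.round(x*1000,1)
L=[[325,172],[270,171],[200,173],[160,91],[250,88],[340,86],[378,127],[137,132],[276,171]]
print("loop nose,gtip,gmid,spine3,end,innerend,gap\n",r(onz(t,TL(L),.15)))
print("foot",r(onz(t,TL([[82,36],[217,36],[217,247],[82,247]]),.012)))
print("post",r(onz(t,TL([[32,68],[80,68],[80,183],[32,183]]),.162)))
print("rack",r(onz(t,TR([[527,35],[678,77],[450,283]]),.045)))
print("slot ends",r(onz(t,TR([[602,88],[548,283]]),.045)))
print("griptop",r(onz(t,TR([[612,105],[642,112],[612,228],[582,220]]),.157)))
# scene
print("scene nose,gtip,hinge,spine",r(onz(s,BR([[545,365],[572,388],[630,445],[575,490],[490,400]]),.15)))
print("scene rack top corners",r(onz(s,BL([[52,483],[265,463],[292,548],[62,572]]),.045)))
print("scene grip top",r(onz(s,BL([[127,350],[222,343]]),.157)))
# triangulate grip top center
print(tri(t,TR([612,166]),s,BL([175,347])), tri(t,TL([272,171]),s,BR([572,388])),tri(t,TL([378,127]),s,BR([465,345])))
from scipy.spatial.transform import Rotation as Ro
print(Ro.from_quat(bot.get_obs()["tool_rot"]).as_matrix().round(3))
E
```

```text
loop nose,gtip,gmid,spine3,end,innerend,gap
 [[496.8  98.9 150. ]
 [497.6 122.8 150. ]
 [497.3 153.4 150. ]
 [533.  171.5 150. ]
 [533.6 131.8 150. ]
 [533.7  92.4 150. ]
 [515.7  75.9 150. ]
 [515.4 181.4 150. ]
 [497.6 120.2 150. ]]
foot [[572.9 249.9  12. ]
 [571.5 178.5  12. ]
 [463.7 177.4  12. ]
 [464.5 247.5  12. ]]
post [[543.  224.9 162. ]
 [542.6 203.6 162. ]
 [493.4 202.5 162. ]
 [493.7 223.5 162. ]]
rack [[ 590.7 -153.3   45. ]
 [ 567.8 -227.5   45. ]
 [ 470.2 -110.1   45. ]]
slot ends [[ 563.3 -189.2   45. ]
 [ 468.9 -157.8   45. ]]
griptop [[ 544.4 -171.7  157. ]
 [ 541.  -184.5  157. ]
 [ 492.1 -168.8  157. ]
 [ 495.8 -156.2  157. ]]
scene nose,gtip,hinge,spine [[500.7 102.4 150. ]
 [498.6 119.7 150. ]
 [497.1 159.4 150. ]
 [534.1 169.3 150. ]
 [535.6 109.2 150. ]]
scene rack top corners [[ 568.6 -224.2   45. ]
 [ 447.  -184.7   45. ]
 [ 473.3 -110.8   45. ]
 [ 598.  -150.7   45. ]]
scene grip top [[ 542.9 -181.5  157. ]
 [ 494.  -164.7  157. ]]
(array([ 0.51887512, -0.17050417,  0.15817851]), np.float64(0.0015270211443889183)) (array([0.49843587, 0.12105209, 0.15093404]), np.float64(0.0021924002293281205)) (array([0.5190938 , 0.07396632, 0.1455032 ]), np.float64(0.008196328895580189))
[[ 0.32  -0.947 -0.001]
 [-0.947 -0.32   0.002]
 [-0.002 -0.    -1.   ]]
```

The hook yaw is about 0, its bar line is at x≈0.498 and its origin y≈0.131. The gauge grip is at (0.518,-0.170) with yaw −18°, and the sizes agree with those given. Next: go up, across, and turn.

play_rows(motion=[{"fingers": -0.2,"translation": [0,0,-15],"roll": 0},{"fingers": -0.2,"translation": [0,0,-15],"roll": 0},{"fingers": -0.2,"translation": [0,0,-15],"roll": 0},{"fingers": -0.2,"translation": [0,0,-15],"roll": 0},{"fingers": -0.2,"translation": [-17.2,-43.6,-15],"roll": -143},{"fingers": -0.2,"translation": [-17.2,-43.6,-15],"roll": -143},{"fingers": -0.2,"translation": [-17.2,-43.6,-15],"roll": -143},{"fingers": -0.2,"translation": [-17.2,-43.6,-15],"roll": -143},{"fingers": -0.2,"translation": [-17.2,-43.6,-15],"roll": -143},{"fingers": -0.2,"translation": [-17.2,-43.6,-15],"roll": -143},{"fingers": -0.2,"translation": [-17.2,-43.6,-15],"roll": -143},{"fingers": -0.2,"translation": [-17.2,-43.6,-15],"roll": -143},{"fingers": -0.2,"translation": [-17.2,-43.6,-15],"roll": -143},{"fingers": -0.2,"translation": [-17.2,-43.6,-15],"roll": -143},{"fingers": -0.2,"translation": [-17.2,-43.6,-15],"roll": -143},{"fingers": -0.2,"translation": [-17.2,-43.6,-15],"roll": -143},{"fingers": -0.2,"translation": [-17.2,-43.6,-15],"roll": -143},{"fingers": -0.2,"translation": [-17.2,-43.6,-15],"roll": -143},{"fingers": -0.2,"translation": [-17.2,-43.6,-15],"roll": -143},{"fingers": -0.2,"translation": [-17.2,-43.6,-15],"roll": -143}])

```text
clock: 1.77
eef_pos: [0.5181, -0.1708, 0.3945]
tool_rot: [0.928, 0.372, -0.001, -0.001]
ft_force: [-0.2, -0.0, -0.3]
grip_width: 0.0517
```

```bash
cat >> h.py <<'E'
from scipy.spatial.transform import Rotation as Ro
def st():
    o=bot.get_obs();R=Ro.from_quat(o["tool_rot"]).as_matrix()
    print("t",round(o["clock"],2),"p",(o["eef_pos"]*1000).round(1),"yaw",round(np.degrees(np.arctan2(R[1,0],R[0,0])),2),"zax",R[:,2].round(3),"F",o["ft_force"].round(2),"T",o["ft_torque"].round(2),"w",round(o["grip_width"]*1000,1),"q",o["joint_pos"].round(2))
    return o,R
def go(x,y,z,yaw=None):
    o,R=st();d=R.T@(np.array([x,y,z])/1000-o["eef_pos"])*100;print("cm",d.round(2),"roll",None if yaw is None else round(np.degrees(np.arctan2(R[1,0],R[0,0]))-yaw,2))
E
python3 -c "
from h import *
go(518.3,-170.3,220,72)"
```

```text
t 1.77 p [ 518.1 -170.8  394.5] yaw 43.65 zax [-0.002  0.001 -1.   ] F [-0.2  -0.01 -0.26] T [ 0.06 -0.01 -0.01] w 51.7 q [-0.32  0.34  0.52  1.76 -0.    0.49]
cm [ 0.06  0.   17.45] roll -28.35
```

play_rows(motion=[{"fingers": -0.2,"translation": [0,0,4],"roll": -28.4},{"fingers": -0.2,"translation": [0,0,8],"roll": -28.4},{"fingers": -0.2,"translation": [0,0,12],"roll": -28.4},{"fingers": -0.2,"translation": [0,0,16],"roll": -28.4},{"fingers": -0.2,"translation": [0,0,17],"roll": -28.4},{"fingers": -0.2,"translation": [0,0,17],"roll": -28.4}])

```text
clock: 2.27
eef_pos: [0.5154, -0.1703, 0.2215]
tool_rot: [0.812, 0.584, -0.003, -0.004]
ft_force: [0.0, -0.1, 0.8]
grip_width: 0.0513
```

```bash
python3 - <<'E'
from h import *
go(518.3,-170.3,146,72)
t=cam("top");s=cam("scene")
def cr(c,x0,y0,x1,y1,w,h): return cv2.resize(cv2.cvtColor(c["pixels"],4)[y0:y1,x0:x1],(w,h),interpolation=cv2.INTER_CUBIC)
cv2.imwrite("pics/m2.png",np.hstack([cr(t,310,200,430,320,400,400),cr(s,235,90,355,210,400,400)]))
E
```

```text
t 2.27 p [ 515.4 -170.3  221.5] yaw 71.48 zax [-0.009  0.003 -1.   ] F [ 0.01 -0.12  0.77] T [-0.    0.01 -0.01] w 51.3 q [-0.32  0.34  0.08  1.32 -0.    0.  ]
cm [0.1  0.35 7.54] roll -0.52
```

View pics/m2.png

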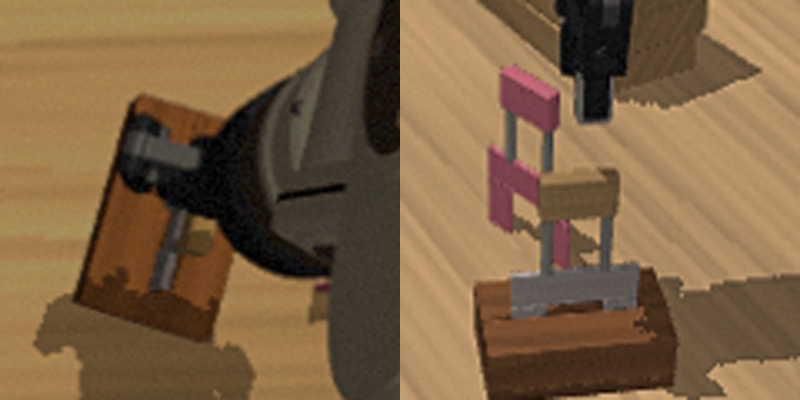

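The top crop shows the grip between the jaws. In the scene crop one finger is at (593,100), above and beyond the grip (580,190). I'll descend.

play_rows(motion=[{"fingers": -0.2,"translation": [0,0,3],"roll": -0.3},{"fingers": -0.2,"translation": [0,0,5],"roll": -0.3},{"fingers": -0.2,"translation": [0,0,6.5],"roll": -0.3},{"fingers": -0.2,"translation": [0,0,7.4],"roll": -0.3},{"fingers": -0.2,"translation": [0,0,7.7],"roll": -0.3},{"fingers": -0.2,"translation": [0,0,7.7],"roll": -0.3},{"fingers": -0.2,"translation": [0,0,7.7],"roll": -0.3}])

```text
clock: 2.95
eef_pos: [0.5194, -0.1717, 0.1503]
tool_rot: [0.809, 0.587, 0.001, 0.001]
ft_force: [-0.3, 0.5, -0.3]
grip_width: 0.0511
```

```bash
python3 -c "
from h import *
go(518.3,-170.3,146,72)"
```

```text
t 2.95 p [ 519.4 -171.7  150.3] yaw 71.93 zax [ 0.003 -0.001 -1.   ] F [-0.33  0.53 -0.25] T [-0.05 -0.02  0.02] w 51.1 q [-0.32  0.39 -0.04  1.14  0.   -0.  ]
cm [ 0.09 -0.15  0.43] roll -0.07
```

Lower a little more, then close.

play_rows(motion=[{"fingers": -0.2,"translation": [0.1,-0.1,0.4],"roll": 0},{"fingers": -0.2,"translation": [0.1,-0.1,0.4],"roll": 0},{"fingers": 0.2,"translation": [0.1,-0.1,0.4],"roll": 0},{"fingers": 0.3,"translation": [0.1,-0.1,0.4],"roll": 0},{"fingers": 0.4,"translation": [0.1,-0.1,0.4],"roll": 0},{"fingers": 0.5,"translation": [0.1,-0.1,0.4],"roll": 0},{"fingers": 0.6,"translation": [0.1,-0.1,0.4],"roll": 0},{"fingers": 0.7,"translation": [0.1,-0.1,0.4],"roll": 0},{"fingers": 0.8,"translation": [0.1,-0.1,0.4],"roll": 0},{"fingers": 1,"translation": [0.1,-0.1,0.4],"roll": 0},{"fingers": 1,"translation": [0.1,-0.1,0.4],"roll": 0},{"fingers": 1,"translation": [0.1,-0.1,0.4],"roll": 0},{"fingers": 1,"translation": [0.1,-0.1,0.4],"roll": 0}])

```text
clock: 4.03
eef_pos: [0.5176, -0.17, 0.1445]
tool_rot: [0.809, 0.588, 0.0, 0.0]
ft_force: [-0.0, 0.7, 1.5]
grip_width: 0.0129
```

```bash
python3 -c "
from h import *
st()"
```

```text
t 4.03 p [ 517.6 -170.   144.5] yaw 71.96 zax [ 0.001 -0.    -1.   ] F [-0.02  0.68  1.45] T [-0.03 -0.04  0.02] w 12.9 q [-0.32  0.39 -0.05  1.12  0.   -0.  ]
```

play_rows(motion=[{"fingers": 1,"translation": [0,0,-1],"roll": 0},{"fingers": 1,"translation": [0,0,-2],"roll": 0},{"fingers": 1,"translation": [0,0,-3],"roll": 0},{"fingers": 1,"translation": [0,0,-4],"roll": 0},{"fingers": 1,"translation": [0,0,-5],"roll": 0},{"fingers": 1,"translation": [0,0,-6.5],"roll": 0},{"fingers": 1,"translation": [0,0,-8],"roll": 0},{"fingers": 1,"translation": [0,0,-10],"roll": 0},{"fingers": 1,"translation": [0,0,-11.5],"roll": 0},{"fingers": 1,"translation": [0,0,-11.5],"roll": 0},{"fingers": 1,"translation": [0,0,-11.5],"roll": 0}])

```text
clock: 4.95
eef_pos: [0.518, -0.1701, 0.2606]
tool_rot: [0.809, 0.587, 0.001, 0.001]
ft_force: [0.1, 0.2, -2.4]
grip_width: 0.013
```

```bash
python3 -c "
from h import *
go(440,133,260,90)"
```

```text
t 4.95 p [ 518.  -170.1  260.6] yaw 71.96 zax [ 0.003 -0.001 -1.   ] F [ 0.13  0.21 -2.41] T [ 0.03  0.07 -0.04] w 13.0 q [-0.32  0.32  0.16  1.4  -0.   -0.  ]
cm [ 2.641e+01 -1.681e+01  1.000e-02] roll -18.04
```

play_rows(motion=[{"fingers": 1,"translation": [1,-0.6,0],"roll": -1},{"fingers": 1,"translation": [3,-2,0],"roll": -3},{"fingers": 1,"translation": [6,-4,0],"roll": -5},{"fingers": 1,"translation": [9,-6,0],"roll": -7},{"fingers": 1,"translation": [12,-8,0],"roll": -9},{"fingers": 1,"translation": [15,-10,0],"roll": -11},{"fingers": 1,"translation": [18,-12,0],"roll": -13},{"fingers": 1,"translation": [21,-14,0],"roll": -15},{"fingers": 1,"translation": [23.5,-15.4,0],"roll": -17},{"fingers": 1,"translation": [25.5,-16.4,0],"roll": -18},{"fingers": 1,"translation": [26.4,-16.8,0],"roll": -18},{"fingers": 1,"translation": [26.4,-16.8,2],"roll": -18},{"fingers": 1,"translation": [26.4,-16.8,4],"roll": -18},{"fingers": 1,"translation": [26.4,-16.8,6],"roll": -18},{"fingers": 1,"translation": [26.4,-16.8,6.8],"roll": -18},{"fingers": 1,"translation": [26.4,-16.8,6.8],"roll": -18},{"fingers": 1,"translation": [26.4,-16.8,6.8],"roll": -18}])

```text
clock: 6.37
eef_pos: [0.4389, 0.1328, 0.191]
tool_rot: [0.707, 0.707, -0.001, -0.0]
ft_force: [-0.1, -0.9, -1.5]
grip_width: 0.0135
```

```bash
python3 - <<'E'
from h import *
go(440,133,192,90)
t=cam("top");s=cam("scene");np.save("s1.npy",s,allow_pickle=True);np.save("t1.npy",t,allow_pickle=True)
def cr(c,x0,y0,x1,y1,w,h): return cv2.resize(cv2.cvtColor(c["pixels"],4)[y0:y1,x0:x1],(w,h),interpolation=cv2.INTER_CUBIC)
cv2.imwrite("pics/m3.png",np.hstack([cr(t,140,225,240,325,300,300),cr(s,330,160,430,280,500,600)[:, :] if 0 else cr(s,330,190,450,265,480,300)]))
E
```

```text
t 6.37 p [438.9 132.8 191. ] yaw 89.94 zax [-0.002 -0.001 -1.   ] F [-0.06 -0.9  -1.47] T [ 0.05 -0.02 -0.01] w 13.5 q [ 0.29  0.19 -0.2   1.18 -0.    0.29]
cm [ 0.02  0.11 -0.1 ] roll -0.06
```

View pics/m3.png

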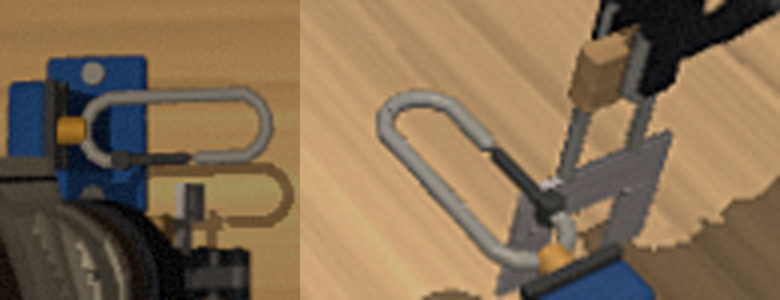

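In the scene crop the grip is at (603,75), with legs at (575,140) and (642,120) and the blade behind the gate. In the top crop the gauge's near end is at (190,195). I'll check this against where the held gauge should project.

```bash
python3 - <<'E'
from h import *
t=np.load("t1.npy",allow_pickle=True).item();s=np.load("s1.npy",allow_pickle=True).item()
o=np.array([.4389,.1328,.191-.0035])
P={"legF top":(20,0,-16),"legF bot":(20,0,-61),"legB top":(-20,0,-16),"legB bot":(-20,0,-61),"bladeF tl":(44,0,-61),"bladeB":(-44,0,-61),"bladeF bot":(44,0,-131),"grip F+top":(26,7,16),"gripF-top":(26,-7,16),"gripF+bot":(26,7,-16),"gripB+bot":(-26,7,-16)}
for k,v in P.items():
    p=o+np.array(v)/1000
    a=proj(t,p)[0];b=proj(s,p)[0]
    print(k,((a+.4-[140,225])*3).round(0),((b+.4-[330,190])*4+[300,0]).round(0))
im=cv2.cvtColor(s["pixels"],4)[185:280,360:455]
im=cv2.resize(im,None,fx=6,fy=6,interpolation=cv2.INTER_CUBIC)
for k,v in P.items():
    b=proj(s,o+np.array(v)/1000)[0]; q=((b+.4-[360,185])*6).astype(int); cv2.circle(im,tuple(map(int,q)),3,(0,0,255),-1)
cv2.imwrite("pics/m4.png",im)
E
```

```text
legF top [162. 228.] [590. 103.]
legF bot [178. 226.] [570. 175.]
legB top [161. 301.] [659.  75.]
legB bot [178. 295.] [637. 146.]
bladeF tl [179. 185.] [529. 192.]
bladeB [178. 337.] [676. 130.]
bladeF bot [201. 185.] [502. 294.]
grip F+top [136. 218.] [604.  62.]
gripF-top [162. 218.] [584.  43.]
gripF+bot [149. 217.] [589. 117.]
gripB+bot [149. 312.] [679.  80.]
```

View pics/m4.png

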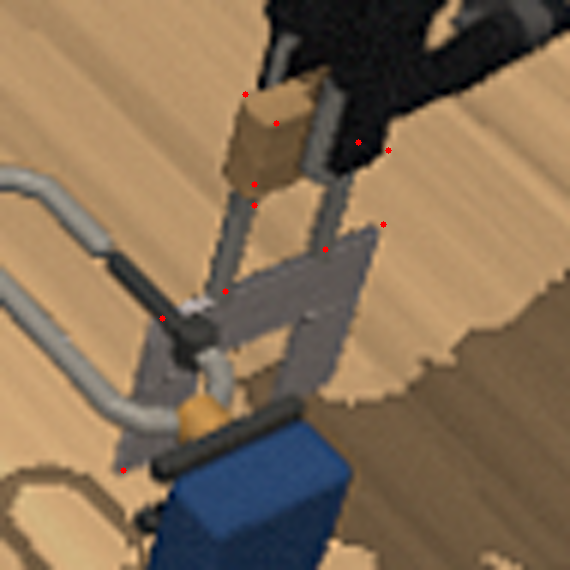

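The held gauge projects within about 2–4 mm of prediction, upright and at the right height. I'll approach the gate.

play_rows(motion=[{"fingers": 1,"translation": [0,0.6,-0.1],"roll": 0},{"fingers": 1,"translation": [0,1.4,-0.1],"roll": 0},{"fingers": 1,"translation": [0,2.0,-0.1],"roll": 0},{"fingers": 1,"translation": [0,2.4,-0.1],"roll": 0},{"fingers": 1,"translation": [0,2.4,-0.1],"roll": 0},{"fingers": 1,"translation": [0,2.4,-0.1],"roll": 0},{"fingers": 1,"translation": [0,2.4,-0.1],"roll": 0},{"fingers": 1,"translation": [0,2.4,-0.1],"roll": 0}])

```text
clock: 7.13
eef_pos: [0.4631, 0.133, 0.1922]
tool_rot: [0.707, 0.707, -0.0, -0.0]
ft_force: [0.2, -0.7, -1.9]
grip_width: 0.0129
```

```bash
python3 -c "
from h import *
st()"
```

```text
t 7.13 p [463.1 133.  192.2] yaw 89.96 zax [-0.001 -0.    -1.   ] F [ 0.17 -0.65 -1.94] T [0.01 0.04 0.  ] w 12.9 q [ 0.28  0.24 -0.14  1.19  0.    0.28]
```

play_rows(motion=[{"fingers": 1,"translation": [0,0.1,0],"roll": 0},{"fingers": 1,"translation": [0,0.2,0],"roll": 0},{"fingers": 1,"translation": [0,0.3,0],"roll": 0},{"fingers": 1,"translation": [0,0.3,0],"roll": 0},{"fingers": 1,"translation": [0,0.3,0],"roll": 0}])

```text
clock: 7.55
eef_pos: [0.4665, 0.1331, 0.1923]
tool_rot: [0.707, 0.707, 0.0, -0.0]
ft_force: [-0.8, -1.2, -1.7]
grip_width: 0.0125
```

play_rows(motion=[{"fingers": 1,"translation": [0,0.1,0],"roll": 0},{"fingers": 1,"translation": [0,0.2,0],"roll": 0},{"fingers": 1,"translation": [0,0.3,0],"roll": 0},{"fingers": 1,"translation": [0,0.3,0],"roll": 0},{"fingers": 1,"translation": [0,0.3,0],"roll": 0}])

```text
clock: 7.97
eef_pos: [0.4691, 0.1331, 0.1922]
tool_rot: [0.707, 0.707, -0.0, -0.0]
ft_force: [-0.9, -0.8, -1.4]
grip_width: 0.0129
```

play_rows(motion=[{"fingers": 1,"translation": [0,0.1,0],"roll": 0},{"fingers": 1,"translation": [0,0.2,0],"roll": 0},{"fingers": 1,"translation": [0,0.3,0],"roll": 0},{"fingers": 1,"translation": [0,0.3,0],"roll": 0},{"fingers": 1,"translation": [0,0.3,0],"roll": 0}])

```text
clock: 8.38
eef_pos: [0.4721, 0.133, 0.1922]
tool_rot: [0.707, 0.707, -0.0, -0.0]
ft_force: [-3.3, -0.8, -0.5]
grip_width: 0.0127
```

Contact is at TCP x≈0.470–0.472, as expected, so the bar line is at about 0.498. I'll push the gate in.

play_rows(motion=[{"fingers": 1,"translation": [0,0.3,0],"roll": 0},{"fingers": 1,"translation": [0,0.6,0],"roll": 0},{"fingers": 1,"translation": [0,0.9,0],"roll": 0},{"fingers": 1,"translation": [0,1.1,0],"roll": 0},{"fingers": 1,"translation": [0,1.1,0],"roll": 0},{"fingers": 1,"translation": [0,1.1,0],"roll": 0}])

```text
clock: 8.88
eef_pos: [0.4822, 0.1328, 0.1914]
tool_rot: [0.707, 0.707, -0.002, -0.001]
ft_force: [-6.1, -1.8, -1.0]
grip_width: 0.0131
```

play_rows(motion=[{"fingers": 1,"translation": [0,0.3,0],"roll": 0},{"fingers": 1,"translation": [0,0.6,0],"roll": 0},{"fingers": 1,"translation": [0,0.9,0],"roll": 0},{"fingers": 1,"translation": [0,1.1,0],"roll": 0},{"fingers": 1,"translation": [0,1.1,0],"roll": 0},{"fingers": 1,"translation": [0,1.1,0],"roll": 0}])

```text
clock: 9.38
eef_pos: [0.4927, 0.1319, 0.1909]
tool_rot: [0.708, 0.707, -0.003, -0.001]
ft_force: [-6.2, -2.4, -2.2]
grip_width: 0.0129
```

```bash
python3 - <<'E'
from h import *
st()
t=cam("top");s=cam("scene")
def cr(c,x0,y0,x1,y1,w,h): return cv2.resize(cv2.cvtColor(c["pixels"],4)[y0:y1,x0:x1],(w,h),interpolation=cv2.INTER_CUBIC)
cv2.imwrite("pics/m5.png",np.hstack([cr(t,140,230,220,310,400,400),cr(s,345,190,425,270,400,400)]))
E
```

```text
t 9.38 p [492.7 131.9 190.9] yaw 89.93 zax [-0.005 -0.003 -1.   ] F [-6.25 -2.45 -2.17] T [-0.64  1.52 -0.06] w 12.9 q [ 0.26  0.29 -0.07  1.21 -0.    0.26]
```

View pics/m5.png

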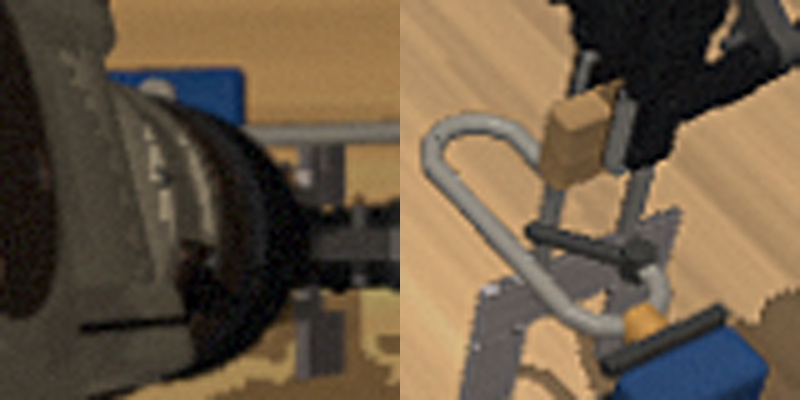

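The gate is open, with its tip at (530,232) in the scene crop, and the front leg is inside the loop at (550,215) at 6 N. I'll slide it toward the nose.

play_rows(motion=[{"fingers": 1,"translation": [-0.3,0,-0.1],"roll": 0},{"fingers": 1,"translation": [-0.6,0,-0.1],"roll": 0},{"fingers": 1,"translation": [-0.9,0,-0.1],"roll": 0},{"fingers": 1,"translation": [-1.2,0,-0.1],"roll": 0},{"fingers": 1,"translation": [-1.5,0,-0.1],"roll": 0},{"fingers": 1,"translation": [-1.5,0,-0.1],"roll": 0}])

```text
clock: 9.98
eef_pos: [0.496, 0.1179, 0.1938]
tool_rot: [0.708, 0.707, 0.001, 0.001]
ft_force: [-0.6, 0.4, -1.9]
grip_width: 0.0132
```

play_rows(motion=[{"fingers": 1,"translation": [-0.3,0,0],"roll": 0},{"fingers": 1,"translation": [-0.6,0,0],"roll": 0},{"fingers": 1,"translation": [-0.9,0,0],"roll": 0},{"fingers": 1,"translation": [-1.2,0,0],"roll": 0},{"fingers": 1,"translation": [-1.5,0,0],"roll": 0},{"fingers": 1,"translation": [-1.5,0,0],"roll": 0},{"fingers": 1,"translation": [-1.5,0,0],"roll": 0},{"fingers": 1,"translation": [-1.5,0,0],"roll": 0}])

```text
clock: 10.65
eef_pos: [0.4944, 0.1031, 0.1933]
tool_rot: [0.707, 0.707, 0.0, -0.0]
ft_force: [-0.1, 1.2, -2.4]
grip_width: 0.0132
```

```bash
python3 - <<'E'
from h import *
st()
t=cam("top");s=cam("scene")
def cr(c,x0,y0,x1,y1,w,h): return cv2.resize(cv2.cvtColor(c["pixels"],4)[y0:y1,x0:x1],(w,h),interpolation=cv2.INTER_CUBIC)
cv2.imwrite("pics/m6.png",np.hstack([cr(t,140,230,220,310,400,400),cr(s,345,190,425,270,400,400)]))
E
```

```text
t 10.65 p [494.4 103.1 193.3] yaw 89.95 zax [ 0.  0. -1.] F [-0.06  1.17 -2.37] T [ 0.05  0.02 -0.02] w 13.2 q [ 0.21  0.28 -0.08  1.21  0.    0.21]
```

View pics/m6.png

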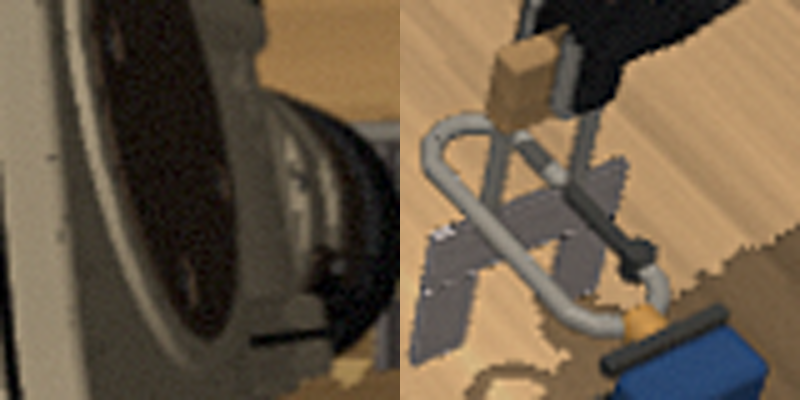

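The gate is shut again, from (570,190) to (640,255). The nose runs between the legs and the force is near zero. I'll pause, then ease back until contact.

play_rows(motion=[{"fingers": 1,"translation": [0,0,0],"roll": 0},{"fingers": 1,"translation": [0,0,0],"roll": 0},{"fingers": 1,"translation": [0,0,0],"roll": 0},{"fingers": 1,"translation": [0,-0.2,0],"roll": 0},{"fingers": 1,"translation": [0,-0.4,0],"roll": 0},{"fingers": 1,"translation": [0,-0.6,0],"roll": 0},{"fingers": 1,"translation": [0,-0.6,0],"roll": 0},{"fingers": 1,"translation": [0,-0.6,0],"roll": 0}])

```text
clock: 11.42
eef_pos: [0.4882, 0.1031, 0.1934]
tool_rot: [0.707, 0.707, 0.0, 0.0]
ft_force: [0.5, 0.1, -2.1]
grip_width: 0.0131
```

play_rows(motion=[{"fingers": 1,"translation": [0,-0.1,0],"roll": 0},{"fingers": 1,"translation": [0,-0.1,0],"roll": 0},{"fingers": 1,"translation": [0,-0.1,0],"roll": 0}])

```text
clock: 11.67
eef_pos: [0.4874, 0.1031, 0.1933]
tool_rot: [0.707, 0.707, 0.0, 0.0]
ft_force: [0.1, -0.0, -1.7]
grip_width: 0.0132
```

play_rows(motion=[{"fingers": 1,"translation": [0,-0.1,0],"roll": 0},{"fingers": 1,"translation": [0,-0.1,0],"roll": 0},{"fingers": 1,"translation": [0,-0.1,0],"roll": 0}])

```text
clock: 11.92
eef_pos: [0.4864, 0.1031, 0.1933]
tool_rot: [0.707, 0.707, -0.0, 0.0]
ft_force: [0.6, 0.0, -1.9]
grip_width: 0.0131
```

play_rows(motion=[{"fingers": 1,"translation": [0,-0.05,0],"roll": 0},{"fingers": 1,"translation": [0,-0.1,0],"roll": 0},{"fingers": 1,"translation": [0,-0.1,0],"roll": 0}])

```text
clock: 12.17
eef_pos: [0.4853, 0.1031, 0.1933]
tool_rot: [0.707, 0.707, -0.0, -0.0]
ft_force: [-0.5, 0.2, -2.2]
grip_width: 0.0127
```

play_rows(motion=[{"fingers": 1,"translation": [0,-0.05,0],"roll": 0},{"fingers": 1,"translation": [0,-0.05,0],"roll": 0},{"fingers": 1,"translation": [0,-0.05,0],"roll": 0}])

```text
clock: 12.42
eef_pos: [0.4849, 0.1031, 0.1933]
tool_rot: [0.707, 0.707, -0.0, -0.0]
ft_force: [-0.5, -0.1, -2.1]
grip_width: 0.013
```

play_rows(motion=[{"fingers": 1,"translation": [0,-0.05,0],"roll": 0},{"fingers": 1,"translation": [0,-0.05,0],"roll": 0},{"fingers": 1,"translation": [0,-0.05,0],"roll": 0}])

```text
clock: 12.67
eef_pos: [0.4845, 0.1031, 0.1934]
tool_rot: [0.707, 0.707, 0.0, 0.0]
ft_force: [0.5, -0.2, -1.4]
grip_width: 0.0129
```

play_rows(motion=[{"fingers": 1,"translation": [0,-0.05,0],"roll": 0},{"fingers": 1,"translation": [0,-0.1,0],"roll": 0},{"fingers": 1,"translation": [0,-0.1,0],"roll": 0}])

```text
clock: 12.92
eef_pos: [0.4842, 0.1031, 0.1935]
tool_rot: [0.707, 0.707, 0.001, 0.001]
ft_force: [2.8, -0.2, -3.6]
grip_width: 0.0128
```

play_rows(motion=[{"fingers": 1,"translation": [0,-0.05,0],"roll": 0},{"fingers": 1,"translation": [0,-0.1,0],"roll": 0},{"fingers": 1,"translation": [0,-0.1,0],"roll": 0}])

```text
clock: 13.17
eef_pos: [0.4838, 0.1031, 0.1936]
tool_rot: [0.707, 0.707, 0.001, 0.001]
ft_force: [6.3, -0.8, -5.1]
grip_width: 0.0126
```

```bash
python3 -c "
from h import *
st()"
```

```text
t 13.17 p [483.8 103.1 193.6] yaw 89.95 zax [ 0.003  0.    -1.   ] F [ 6.28 -0.75 -5.05] T [-0.03 -1.33  0.04] w 12.6 q [ 0.21  0.26 -0.11  1.2  -0.    0.21]
```

play_rows(motion=[{"fingers": 1,"translation": [0,-0.04,0],"roll": 0},{"fingers": 1,"translation": [0,-0.04,0],"roll": 0},{"fingers": 1,"translation": [0,-0.04,0],"roll": 0},{"fingers": 1,"translation": [0,-0.04,0],"roll": 0},{"fingers": 1,"translation": [0,-0.04,0],"roll": 0},{"fingers": 1,"translation": [0,-0.04,0],"roll": 0},{"fingers": 1,"translation": [0,-0.04,0],"roll": 0},{"fingers": 1,"translation": [0,-0.04,0],"roll": 0}])

```text
clock: 13.83
eef_pos: [0.4838, 0.1031, 0.1936]
tool_rot: [0.707, 0.707, 0.001, 0.001]
ft_force: [5.8, -0.6, -5.2]
grip_width: 0.013
```

play_rows(motion=[{"fingers": 1,"translation": [0,0,0],"roll": 0},{"fingers": 1,"translation": [0,0,0],"roll": 0},{"fingers": 1,"translation": [0,0,0],"roll": 0}])

```text
clock: 14.08
eef_pos: [0.4837, 0.1031, 0.1936]
tool_rot: [0.707, 0.707, 0.001, 0.001]
ft_force: [6.3, -0.6, -4.9]
grip_width: 0.013
```

play_rows(motion=[{"fingers": 1,"translation": [0,-0.06,0],"roll": 0},{"fingers": 1,"translation": [0,-0.06,0],"roll": 0},{"fingers": 1,"translation": [0,-0.06,0],"roll": 0},{"fingers": 1,"translation": [0,-0.06,0],"roll": 0},{"fingers": 1,"translation": [0,-0.06,0],"roll": 0},{"fingers": 1,"translation": [0,-0.06,0],"roll": 0}])

```text
clock: 14.58
eef_pos: [0.4837, 0.1031, 0.1938]
tool_rot: [0.707, 0.707, 0.002, 0.002]
ft_force: [6.1, -0.3, -6.0]
grip_width: 0.0128
```

play_rows(motion=[{"fingers": 1,"translation": [0,0,0],"roll": 0},{"fingers": 1,"translation": [0,0,0],"roll": 0},{"fingers": 1,"translation": [0,0,0],"roll": 0}])

```text
clock: 14.83
eef_pos: [0.4837, 0.1031, 0.1937]
tool_rot: [0.707, 0.707, 0.002, 0.002]
ft_force: [7.2, 0.1, -6.2]
grip_width: 0.0132
```

```bash
python3 -c "
from h import *
st()"
```

```text
t 14.83 p [483.7 103.1 193.7] yaw 89.94 zax [ 0.005  0.    -1.   ] F [ 7.18  0.06 -6.23] T [-0.03 -1.73 -0.04] w 13.2 q [ 0.21  0.26 -0.11  1.2  -0.    0.21]
```

About 8 N is held steadily with the gate shut. I'll relax, centre the eye over the bar, and lower.

play_rows(motion=[{"fingers": 1,"translation": [0,0,0],"roll": 0},{"fingers": 1,"translation": [0,0,0],"roll": 0},{"fingers": 1,"translation": [0,0.2,0],"roll": 0},{"fingers": 1,"translation": [0,0.5,0],"roll": 0},{"fingers": 1,"translation": [0,0.9,0],"roll": 0},{"fingers": 1,"translation": [0,1.3,0],"roll": 0},{"fingers": 1,"translation": [0,1.4,0],"roll": 0},{"fingers": 1,"translation": [0,1.4,0.4],"roll": 0},{"fingers": 1,"translation": [0,1.4,0.8],"roll": 0},{"fingers": 1,"translation": [0,1.4,1.2],"roll": 0},{"fingers": 1,"translation": [0,1.4,1.5],"roll": 0},{"fingers": 1,"translation": [0,1.4,1.5],"roll": 0},{"fingers": 1,"translation": [0,1.4,1.5],"roll": 0}])

```text
clock: 15.92
eef_pos: [0.495, 0.103, 0.1779]
tool_rot: [0.707, 0.707, -0.0, -0.0]
ft_force: [0.1, -0.1, -2.6]
grip_width: 0.0134
```

```bash
python3 - <<'E'
from h import *
st()
t=cam("top");s=cam("scene")
def cr(c,x0,y0,x1,y1,w,h): return cv2.resize(cv2.cvtColor(c["pixels"],4)[y0:y1,x0:x1],(w,h),interpolation=cv2.INTER_CUBIC)
cv2.imwrite("pics/m7.png",cr(s,345,190,425,270,560,560))
E
```

```text
t 15.92 p [495.  103.  177.9] yaw 89.96 zax [-0.001 -0.    -1.   ] F [ 0.13 -0.09 -2.63] T [-0.01 -0.01 -0.02] w 13.4 q [ 0.21  0.29 -0.11  1.17  0.    0.21]
```

View pics/m7.png

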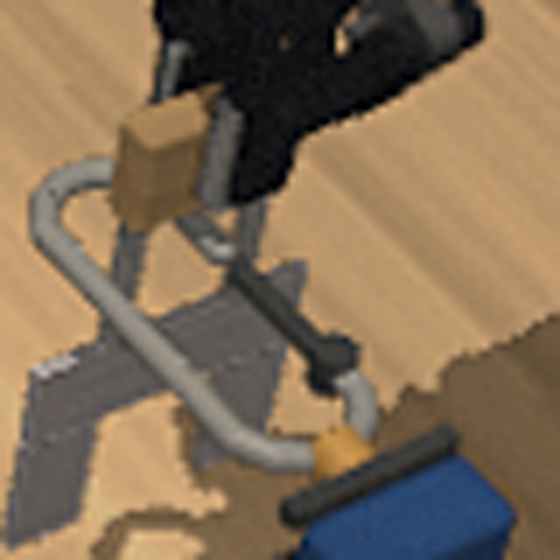

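The gate is shut and the grip underside is just above the nose bar, which lies between the legs. I'll lower in small steps.

play_rows(motion=[{"fingers": 1,"translation": [0,0.1,0.1],"roll": 0},{"fingers": 1,"translation": [0,0.1,0.2],"roll": 0},{"fingers": 1,"translation": [0,0.1,0.25],"roll": 0},{"fingers": 1,"translation": [0,0.1,0.25],"roll": 0},{"fingers": 1,"translation": [0,0.1,0.25],"roll": 0}])

```text
clock: 16.43
eef_pos: [0.4964, 0.1031, 0.1758]
tool_rot: [0.707, 0.707, -0.0, -0.0]
ft_force: [-0.8, 0.5, -1.6]
grip_width: 0.0131
```

play_rows(motion=[{"fingers": 1,"translation": [0,0,0.05],"roll": 0},{"fingers": 1,"translation": [0,0,0.1],"roll": 0},{"fingers": 1,"translation": [0,0,0.1],"roll": 0},{"fingers": 1,"translation": [0,0,0.1],"roll": 0}])

```text
clock: 16.77
eef_pos: [0.4964, 0.1031, 0.1748]
tool_rot: [0.707, 0.707, -0.0, -0.0]
ft_force: [-0.2, 0.2, -1.6]
grip_width: 0.013
```

play_rows(motion=[{"fingers": 1,"translation": [0,0,0.05],"roll": 0},{"fingers": 1,"translation": [0,0,0.08],"roll": 0},{"fingers": 1,"translation": [0,0,0.08],"roll": 0},{"fingers": 1,"translation": [0,0,0.08],"roll": 0}])

```text
clock: 17.1
eef_pos: [0.4964, 0.1031, 0.174]
tool_rot: [0.707, 0.707, -0.0, -0.0]
ft_force: [0.1, 0.5, -1.6]
grip_width: 0.0133
```

play_rows(motion=[{"fingers": 1,"translation": [0,0,0.05],"roll": 0},{"fingers": 1,"translation": [0,0,0.08],"roll": 0},{"fingers": 1,"translation": [0,0,0.08],"roll": 0},{"fingers": 1,"translation": [0,0,0.08],"roll": 0}])

```text
clock: 17.43
eef_pos: [0.4965, 0.1031, 0.1734]
tool_rot: [0.707, 0.707, 0.0, 0.0]
ft_force: [-1.2, -1.1, 0.8]
grip_width: 0.013
```

play_rows(motion=[{"fingers": 1,"translation": [0,0,0.05],"roll": 0},{"fingers": 1,"translation": [0,0,0.05],"roll": 0},{"fingers": 1,"translation": [0,0,0.05],"roll": 0},{"fingers": 1,"translation": [0,0,0.05],"roll": 0}])

```text
clock: 17.77
eef_pos: [0.4966, 0.1031, 0.1733]
tool_rot: [0.707, 0.707, 0.0, 0.0]
ft_force: [-2.3, -0.7, 6.1]
grip_width: 0.0128
```

The gauge is seated. I'll ease off and open the fingers gently.

play_rows(motion=[{"fingers": 1,"translation": [0,0,-0.06],"roll": 0},{"fingers": 1,"translation": [0,0,-0.06],"roll": 0},{"fingers": 1,"translation": [0,0,-0.06],"roll": 0}])

```text
clock: 18.02
eef_pos: [0.4965, 0.1031, 0.1733]
tool_rot: [0.707, 0.707, 0.0, 0.0]
ft_force: [-0.3, -0.7, 1.9]
grip_width: 0.0132
```

play_rows(motion=[{"fingers": 0.68,"translation": [0,0,0],"roll": 0},{"fingers": 0.64,"translation": [0,0,0],"roll": 0},{"fingers": 0.6,"translation": [0,0,0],"roll": 0},{"fingers": 0.56,"translation": [0,0,0],"roll": 0},{"fingers": 0.52,"translation": [0,0,0],"roll": 0},{"fingers": 0.48,"translation": [0,0,0],"roll": 0},{"fingers": 0.4,"translation": [0,0,0],"roll": 0},{"fingers": 0.3,"translation": [0,0,0],"roll": 0},{"fingers": 0.2,"translation": [0,0,0],"roll": 0},{"fingers": 0.1,"translation": [0,0,0],"roll": 0},{"fingers": 0.0,"translation": [0,0,0],"roll": 0},{"fingers": 0.0,"translation": [0,0,0],"roll": 0},{"fingers": 0.0,"translation": [0,0,0],"roll": 0}])

```text
clock: 19.1
eef_pos: [0.4964, 0.1031, 0.1733]
tool_rot: [0.707, 0.707, -0.0, -0.0]
ft_force: [0.3, -0.2, -0.6]
grip_width: 0.0426
```

```bash
python3 - <<'E'
from h import *
st()
s=cam("scene")
def cr(c,x0,y0,x1,y1,w,h): return cv2.resize(cv2.cvtColor(c["pixels"],4)[y0:y1,x0:x1],(w,h),interpolation=cv2.INTER_CUBIC)
cv2.imwrite("pics/m8.png",cr(s,345,190,425,270,560,560))
E
```

```text
t 19.1 p [496.4 103.1 173.3] yaw 89.96 zax [-0.  0. -1.] F [ 0.34 -0.16 -0.61] T [ 0.01 -0.04  0.05] w 42.6 q [ 0.2   0.3  -0.11  1.16  0.    0.21]
```

View pics/m8.png

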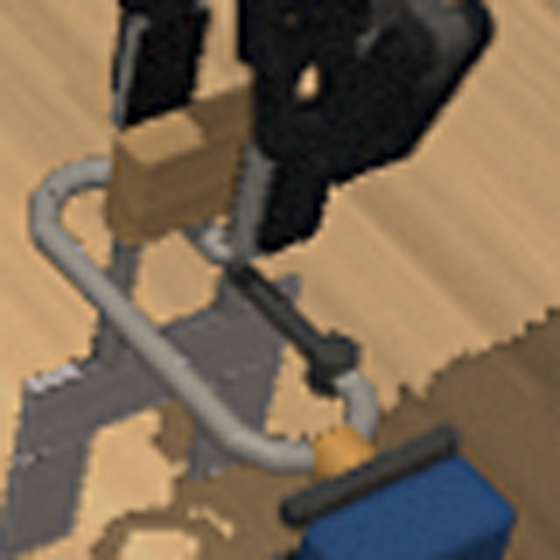

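The gauge is hanging free between the open fingers at (180,170), with the gate shut. I'll retreat straight up and let it settle.

play_rows(motion=[{"fingers": 0,"translation": [0,0,-1],"roll": 0},{"fingers": 0,"translation": [0,0,-2],"roll": 0},{"fingers": 0,"translation": [0,0,-4],"roll": 0},{"fingers": 0,"translation": [0,0,-7],"roll": 0},{"fingers": 0,"translation": [0,0,-10],"roll": 0},{"fingers": 0,"translation": [0,0,-14],"roll": 0},{"fingers": 0,"translation": [0,0,-16],"roll": 0},{"fingers": 0,"translation": [0,0,-16],"roll": 0},{"fingers": 0,"translation": [0,0,-16],"roll": 0},{"fingers": 0,"translation": [0,0,-16],"roll": 0},{"fingers": 0,"translation": [0,0,-16],"roll": 0},{"fingers": 0,"translation": [0,0,-16],"roll": 0},{"fingers": 0,"translation": [0,0,-16],"roll": 0},{"fingers": 0,"translation": [0,0,-16],"roll": 0},{"fingers": 0,"translation": [0,0,-16],"roll": 0},{"fingers": 0,"translation": [0,0,-16],"roll": 0},{"fingers": 0,"translation": [0,0,-16],"roll": 0}])

```text
clock: 20.57
eef_pos: [0.4964, 0.1031, 0.3332]
tool_rot: [0.707, 0.707, -0.0, -0.0]
ft_force: [0.2, -0.0, 0.2]
grip_width: 0.0429
```

```bash
python3 - <<'E'
from h import *
st()
s=cam("scene");im1=s["pixels"]
for _ in range(5): s=cam("scene")
d=cv2.absdiff(im1,s["pixels"])[180:290,330:440];print("diff",d.mean(),d.max())
def cr(c,x0,y0,x1,y1,w,h): return cv2.resize(cv2.cvtColor(c["pixels"],4)[y0:y1,x0:x1],(w,h),interpolation=cv2.INTER_CUBIC)
cv2.imwrite("pics/m9.png",cr(s,335,190,435,290,560,560))
E
```

```text
t 20.57 p [496.4 103.1 333.2] yaw 89.96 zax [-0. -0. -1.] F [ 0.23 -0.01  0.2 ] T [ 0.06 -0.02 -0.05] w 42.9 q [ 0.2   0.24  0.23  1.56 -0.    0.21]
diff 1.5600550964187327 13
```

View pics/m9.png

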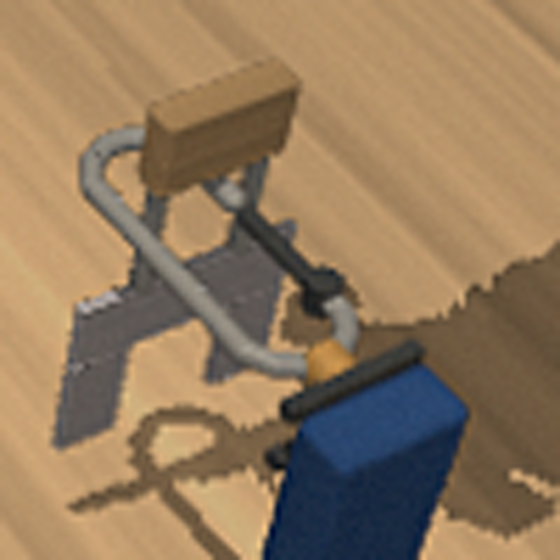

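The gauge hangs at rest on the nose bar with the gate shut, and the only frame-to-frame difference is noise. I'll hand in.

```bash
python3 -c "
from workcell import bot
print(bot.job_done())"
```

```text
the job is handed in; nothing more can be done
None
```

The gauge now hangs at rest from the nose bar with the gate shut, and the job is handed in at about 21 s of the 64 s allowed; no verdict was reported.

- **Gate:** I lifted the gauge out of the block and pushed one leg against the gate. Contact was where the pictures predicted, putting the bar line at about x = 0.498 m, and the force with the gate open was about 6–7 N. I slid it 30 mm behind the nose and a picture showed the gate shut behind it. It then paused with next to no force.
- **Tug:** It held for about 1.8 s. The pull along the tug was about 6 N, rising to 7.2 N; including the vertical part the last reading comes to about 8 N. The vertical reading grew by about 4 N during the tug, which I did not expect and take to be friction.
- **Last checks:** After release, the last pictures differ only by image noise and the wrist force is about zero, with the gripper 160 mm above the release height.
- **Small disagreements:** Before the push, the held gauge appeared 2–4 mm off its predicted place in the scene view. The nose contact came about 2 mm later than expected, so the gauge may have pitched slightly in the grip.
- **Not checked:** I kept the arm away from the tape, glue bottle and mallet but did not measure their positions again at the end.

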